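# Clamp a display base in the gluing jig

## Robot

A 7-joint arm with a two-finger parallel gripper is mounted at the origin on the work surface. World frame = base frame: x ahead of the robot, y to its left, z up, the work surface at z = 0. Lengths are in mm, angles in rad, forces in N, time in s.
With the tool pointing down it reaches from about 350 to 775 mm from the base axis. Payload 3.1 kg.
Tool frame: the origin (TCP) lies at the centre of the arm's flange, where the gripper is bolted on; the fingertips stand 173 mm ahead of it and the grasp point (between the pads) lies 155 mm ahead of it; z points along the fingers, y is the line along which they close (so a half turn about z gives the same grasp; the last joint's range is limited). The gripper opens to 85 mm and grips with 20 to 120 N. Pads are 22 mm wide; open, the fingers measure 114 mm over their backs; the gripper's body (76 mm by 85 mm) begins 54 mm behind the grasp point. The pads swing forward as they close: fully open they stand 13 mm farther back than shut.
Start: joints at [-1.169, 0.311, 0.014, 1.512, -0.004, 1.319, -0.027], TCP at [236.127, 496.746, 404.704] pointing down, gripper open.
Joint ranges: [-2.7, 2.7], [-0.3, 1.91], [-1.27, 1.3], [0.12, 2.57], [-1.44, 4.58], [0.2, 2.03], [-3.05, 3.05]. Speed limits (rad/s): [2.79, 2.79, 3.14, 3.14, 3.14, 3.14, 3.14].

## Interface

Orientations are given as a unit quaternion [w, x, y, z].
In Python, from plant import read_state, cams, finish_job gives the robot as it stands.
- The arm moves only by the shell command python3 -m creep 'ROWS'. ROWS is JSON, a list of rows, each an object of numbers: "tx", "ty", "tz": the shift along the tool's x, y, z in m; "ax", "ay", "az": the turn, a rotation vector about the tool's x, y, z in rad; "gripper": the opening, from 0 (shut) to 1 (fully open). A call has 1 to 5 rows; each row is the pose to reach, as a shift and turn from the pose commanded when the call began, along the tool's axes at that moment; what a row does not reach only later rows make up. A row lasts 1/12 s, in which the tool goes at most 41.7 mm and 7.16 degrees, less where a joint would pass 70% of its speed; a pose out of reach is approached as far as the arm can. A call with a gripper value outside its range is refused whole. The fingers move at their own pace and stop on an object; the grip force is fixed at half the most. Time passes only in rows, so rows that repeat a pose let the fingers close. It gives the time, the measured TCP pose, the force, the opening and the grip force at its end, in the units of the state.
- read_state(): the state, without advancing time (a new reading comes with each control period).
- cams.capture(name): name is "side" or "top" or "wrist"; returns the picture (480x640x3 uint8, red, green, blue); there is no depth.
- cams.camera_params(name): a dict with "fx", "fy", "cx", "cy" (pixels), "extrinsics" (4x4, takes a point from world to camera coordinates). Camera axes: x right, y down, z forward; pixel columns grow to the right and rows downward; lengths in mm; the calibration is good to about 2 mm. A picture is of the moment at which its call begins: read the wrist's pose just before it. camera_params takes no time and is no camera call; for the wrist camera it gives the pose at the moment of the call.
- finish_job(): hands the job in; it is judged then, once.
The state is a dict: "t": time; "joints": joint angles; "qvel": joint speeds; "joint_efforts": joint torques, N m; "eef_pos": TCP position; "eef_rot": TCP orientation; "contact_force": force on the tool from outside, world axes, zero at the start; "torque": the same for the moment, N m; "width": finger opening in mm; "grip_force": force on a finger pad.
Only numpy, scipy, OpenCV 4.12 (cv2) and the standard library are available. Lean on these libraries where they do the work, as an engineer would, in place of code of your own. Each camera call takes 0.05 s, during which the arm holds its last target. There are 200 camera calls.

## Task

Slide the wooden display base that lies on the sloping bed of the gluing jig along the bed until it is fully home against the end stop. Then turn the clamp knob clockwise until the screw foot bites and the knob suddenly turns stiff, give it about an eighth of a turn (45 degrees) more and no further, and let go. Leave the things around the jig where they are.

Things in the scene. Friction and masses are not known exactly. Their poses are not given: they have to be found in the camera images.
- jig: Plywood gluing jig fixed to the table, base plate 200 x 310 x 15 mm (y = -195 to +115). Origin on the table below the point where the screw axis meets the bed top; z up. Its work plane rises at 28 degrees towards jig +x: normal n = (-sin28, 0, cos28), uphill u = (cos28, 0, sin28) in the jig frame. A ledge along the bed's downhill edge, 12 mm above the bed, keeps the base from sliding down.
- bed: Sloping cork bed of the jig, 50 mm wide along u, from y = -174 to +79 mm. Origin on its top surface where the screw axis meets it (jig frame 0, 0, 85 mm); its z is n, its x is u, its y the jig's. It is spring-backed: under the clamp it yields along -n, about 32 N preload and 8 N per mm after, bottoming at 8 mm.
- base: The loose display base: plain beech block 160 mm long (along y), 50 mm wide, 22 mm thick, about 0.12 kg. Lies on the sloping bed, 40 to 75 mm short of the stop, partly out of the clamp on the -y side. Origin: centre of its underside. Its frame is upright like the jig's, the block lies sloped in it at 28 degrees.
- base_head (a point): Centre of the base's +y end face, the end that must meet the stop; 11 mm above the bed along n.
- base_tail (a point): Centre of the base's -y end face, the end to push on; 11 mm above the bed along n, free from above.
- stop_face (a point): Point on the face of the end stop (a wooden block across the bed, 20 mm above it, at jig y = +80 mm) where base_head lies when the base is home.
- knob: Round black fluted knob on the clamp screw, diameter 56 mm, gripping part 28 mm high, light bar mark on top. Origin on the axis under its neck; its z is the screw axis, along n, 28 degrees from vertical. Clockwise seen from its top tightens: knob and foot go down 4 mm per radian. Free turning before the foot bites differs, 0.8 to 2.2 rad.
- knob_grip (a point): On the knob's axis at the height to grip, 15 mm below the rim of its top; 106 to 112 mm from the bed along n at first, moving with the knob. Free turning takes 0.3 N m; as the foot bites it steps up by 0.13 and then rises by 0.13 N m per radian. The screw stays where it is left. Below the knob a grey arm, 36 mm wide along y, spans 46 to 66 mm above the bed, from u = -20 mm to a column at u = 38 to 68 mm.
- foot: Steel swivel foot at the lower end of the clamp screw, a disc 34 mm in diameter that presses on the base but does not turn; goes down with the knob. Origin: centre of its underside, 3 to 9 mm above the top of the base at first, its z along n.
- spare: A second, equal display base lying flat on the table behind the jig. Leave it.
- glue: White glue bottle, 56 mm diameter, 140 mm high, standing beyond the stop end of the jig. Origin: centre of its underside. Leave it.
- brush: Brush, 180 mm, lying on the table in front of the jig. Leave it.
- bauble: Red 72 mm bauble on a dark wooden foot, 90 mm high in all, standing in front of the jig on the stop side. Origin: centre of its underside. Leave it.

How it is judged:
By the outcome, as a careful person would: the job done as asked, in the order asked, and still so for the second after the job is handed in, with the robot touching nothing.
It also fails if it takes over 64 s, if anything falls off the work surface, if the arm or the gripper's body presses on something with over 40 N, if the wrist force passes 120 N, or if a joint passes its speed limit or range.

## Working session

There is one attempt and no reset: what is moved stays moved. The work goes in short steps, Python scripts to look and compute and a shell command to move; the robot and the scene stay as the last step left them, time stands still between calls to the robot, and variables do not carry over. Pictures are saved under pics/ and viewed, at most 12 in all, crops included, and the job is handed in when it is done.

```bash
mkdir -p pics; ls; python3 - <<'E'
from plant import read_state, cams
import cv2,numpy as np,json
np.set_printoptions(precision=4,suppress=True)
s=read_state();print(s)
for n in("side","top","wrist"):
    p=cams.camera_params(n);print(n,p["fx"],p["fy"],p["cx"],p["cy"]);print(np.array(p["extrinsics"]))
ims=[]
for n in("side","top","wrist"):
    im=cams.capture(n);cv2.imwrite(f"pics/{n}0.png",im[...,::-1])
E
```

```text
pics
{'t': 0.0, 'joints': array([-1.1687,  0.3118,  0.014 ,  1.5131, -0.0044,  1.3192, -0.0272]), 'qvel': array([-0.0004, -0.0008, -0.0002,  0.0013,  0.0019,  0.0001,  0.0002]), 'joint_efforts': array([ -0.0003, -37.9911,   0.1458, -23.0596,   0.0123,   0.0138,
         0.    ]), 'eef_pos': array([235.9794, 496.4491, 403.6001]), 'eef_rot': array([-0.0002,  0.22  ,  0.9755, -0.0012]), 'contact_force': array([-0.727 , -0.5809,  0.6636]), 'torque': array([0.0107, 0.0002, 0.0483]), 'grip_force': 0.0, 'width': 85.47408885981841}
side 450.0652535312857 450.0652535312857 317.90536777411194 240.13445439767787
[[ -0.9719  -0.2345  -0.0204 634.0929]
 [ -0.149    0.6803  -0.7176 133.1655]
 [  0.1821  -0.6944  -0.6961 684.9828]
 [  0.       0.       0.       1.    ]]
top 461.131076793601 461.131076793601 319.6107827968945 239.29979370743928
[[ -0.0015  -0.9997   0.0263  70.8733]
 [ -0.9861  -0.0029  -0.1664 640.5779]
 [  0.1664  -0.0261  -0.9857 858.3887]
 [  0.       0.       0.       1.    ]]
wrist 391.3276011497336 391.3276011497336 321.4508355609078 237.1716604482213
[[   0.4304    0.9026   -0.0022 -547.9363]
 [   0.8563   -0.4075    0.3171  -39.8128]
 [   0.2854   -0.1383   -0.9484  380.5658]
 [   0.        0.        0.        1.    ]]
```

View pics/side0.png

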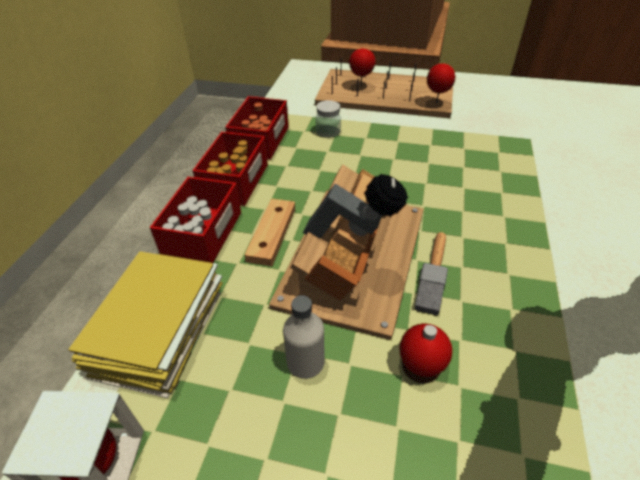

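View pics/top0.png

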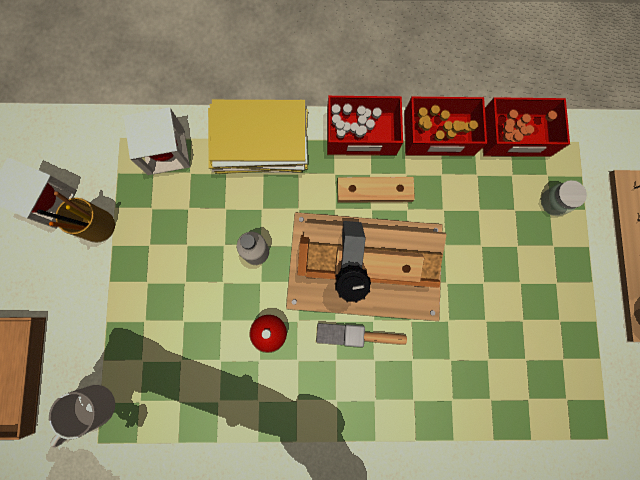

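The side view shows the jig with its knob at (386,195) and the stop end towards the camera. In the top view the knob is at (352,283), the plate runs from (295,212) to (440,320), and the base tail is near (424,270), with bare cork to its right.

```bash
cat > h.py <<'E'
import numpy as np,cv2
from plant import read_state,cams
from scipy.spatial.transform import Rotation as R
np.set_printoptions(precision=3,suppress=True)
def cam(n):
    p=cams.camera_params(n);E=np.array(p["extrinsics"]);return p,E
def ray(c,uv):
    p,E=c;d=np.array([(uv[0]-p["cx"])/p["fx"],(uv[1]-p["cy"])/p["fy"],1.])
    Rm=E[:3,:3];return -Rm.T@E[:3,3],(Rm.T@d)/np.linalg.norm(d)
def onplane(c,uv,n,h):
    o,d=ray(c,uv);n=np.array(n,float);return o+d*(h-n@o)/(n@d)
def tri(rs):
    A=sum(np.eye(3)-np.outer(d,d) for o,d in rs);b=sum((np.eye(3)-np.outer(d,d))@o for o,d in rs)
    x=np.linalg.solve(A,b);return x,[np.linalg.norm((np.eye(3)-np.outer(d,d))@(x-o)) for o,d in rs]
def proj(c,X):
    p,E=c;q=E[:3,:3]@np.asarray(X,float)+E[:3,3];return np.array([p["fx"]*q[0]/q[2]+p["cx"],p["fy"]*q[1]/q[2]+p["cy"]])
def tool():
    s=read_state();q=s["eef_rot"];return s["eef_pos"],R.from_quat([q[1],q[2],q[3],q[0]]),s
E
python3 - <<'E'
from h import *
T=cam("top");S=cam("side")
t=cv2.imread("pics/top0.png");s=cv2.imread("pics/side0.png")
def dark(im,x0,y0,x1,y1,th=30):
    m=(im.max(2)<th).astype(np.uint8);k=np.zeros_like(m);k[y0:y1,x0:x1]=m[y0:y1,x0:x1]
    n,l,st,c=cv2.connectedComponentsWithStats(cv2.morphologyEx(k,cv2.MORPH_OPEN,np.ones((3,3))));i=1+st[1:,4].argmax();return c[i],st[i]
a=dark(t,325,255,380,310);b=dark(s,355,165,415,225);print(a,b)
print("knob",tri([ray(T,a[0]),ray(S,b[0])]))
for uv in[(295,212),(445,224),(438,320),(287,308)]:print(uv,onplane(T,uv,[0,0,1],15))
c=np.hstack([cv2.resize(t[205:330,280:455],None,fx=4,fy=4,interpolation=2)[:, :],]);cv2.imwrite("pics/tc.png",c)
c=cv2.resize(s[150:340,260:440],None,fx=3.1,fy=3.1,interpolation=2);cv2.imwrite("pics/sc.png",c);print(c.shape)
E
```

```text
(array([352.   , 282.741]), array([336, 265,  34,  36, 925], dtype=int32)) (array([384.853, 196.079]), array([ 366,  176,   40,   40, 1111], dtype=int32))
knob (array([545.265,  20.605, 179.867]), [np.float64(0.26939879168490843), np.float64(0.2693987916846615)])
(295, 212) [704.244 121.357  15.   ]
(445, 224) [ 680.026 -191.342   15.   ]
(438, 320) [ 482.835 -167.856   15.   ]
(287, 308) [507.038 135.925  15.   ]
(589, 558, 3)
```

View pics/tc.png

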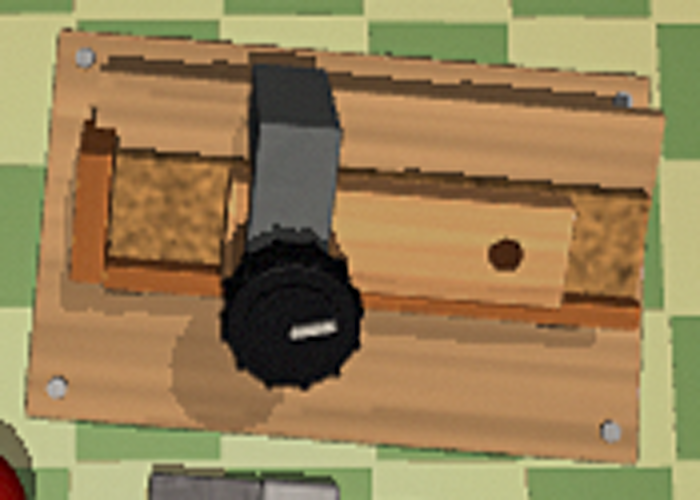

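View pics/sc.png

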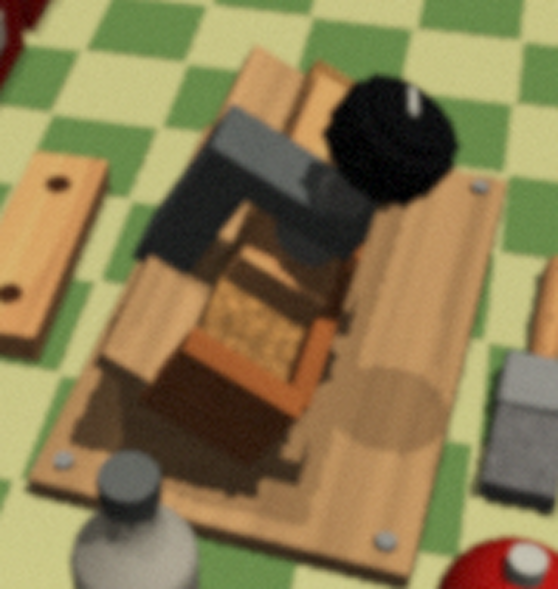

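Top crop: plate corners at (63,30), (27,415), (636,462); base tail top edge from (575,207) to (563,305); knob mark pointing right. In the side crop the knob is at (392,138), and there is a clear gap between the base head and the stop.

```bash
cat >> h.py <<'E'
a=np.radians(28)
def frame(psi):
    return R.from_euler('z',psi).as_matrix()
def jig(psi,o,X): return frame(psi).T@(np.asarray(X)-o)
E
python3 - <<'E'
from h import *
T=cam("top");S=cam("side")
C=lambda x,y:(280+(x-.0)/4-.4,205+y/4-.4); D=lambda x,y:(260+x/3.1-.35,150+y/3.1-.35)
P=[onplane(T,C(*q),[0,0,1],15) for q in[(63,30),(27,415),(636,462)]];print(np.array(P))
ex=P[0]-P[1];ey=P[1]-P[2];print("len",np.linalg.norm(ex),np.linalg.norm(ey),"yaws",np.degrees(np.arctan2(ex[1],ex[0])),np.degrees(np.arctan2(-ey[0],ey[1])))
Q=[onplane(S,D(*q),[0,0,1],15) for q in[(28,485),(408,580),(505,180)]];print(np.array(Q))
ex=Q[1]-Q[0];ey=Q[1]-Q[2];print("len",np.linalg.norm(ex),np.linalg.norm(ey),"yaws",np.degrees(np.arctan2(-ex[1],-ex[0])),np.degrees(np.arctan2(-ey[0],ey[1])))
psi=np.arctan2(-(P[1]-P[2])[0],(P[1]-P[2])[1]);F=frame(psi);n=F@[-np.sin(a),0,np.cos(a)]
# knob top centre: mark & blob; axis at knob_grip~; origin from knob
k=np.array([545.265,20.605,179.867])
for h in (105,110,115):print("origin if knob centre h",h,k-h*n)
# stop corner top: triangulate near ledge/stop corner top (side (302,415)/ top (73,280)), other (145,398?)/(82,150)
print("stop dn",tri([ray(T,C(73,281)),ray(S,D(302,415))]),"stop up",tri([ray(T,C(83,152)),ray(S,D(148,397))]))
c=F@[0,0,0]
o=k-110*n; o=o-[0,0,85]; o[2]=0
print("origin",o,"plate corner in jig",[jig(psi,o,p) for p in P])
h=n@(o+[0,0,85])
for q in[(575,207),(563,305),(230,172),(222,270)]:
    X=onplane(T,C(*q),n,h+22);print("base top",q,X,jig(psi,o,X))
for q in[(640,300),(650,190),(115,150),(105,262)]:
    X=onplane(T,C(*q),n,h);print("bed",q,jig(psi,o,X))
p,r,s=tool();E=cam("wrist")[1];print("cam in tool",r.inv().apply(-E[:3,:3].T@E[:3,3]-p),r.as_matrix(), "psi",np.degrees(psi))
E
```

```text
[[ 704.035  120.629   15.   ]
 [ 506.345  137.219   15.   ]
 [ 482.635 -169.063   15.   ]]
len 198.384502857536 307.19831294514006 yaws -4.7967478925004245 -4.426550539659853
[[ 701.643  127.577   15.   ]
 [ 505.843  141.756   15.   ]
 [ 482.277 -167.284   15.   ]]
len 196.31330558250772 309.9376630055152 yaws -4.142054124333675 -4.360627363115562
origin if knob centre h 105 [594.412  16.8    87.158]
origin if knob centre h 110 [596.753  16.619  82.743]
origin if knob centre h 115 [599.093  16.438  78.328]
stop dn (array([566.11 , 113.07 ,  88.365]), [np.float64(0.8349174638040924), np.float64(0.8349174638041986)]) stop up (array([635.093, 109.495,  78.081]), [np.float64(5.324732950285588), np.float64(5.324732950285221)])
origin [596.753  16.619   0.   ] plate corner in jig [array([ 98.934, 111.98 ,  15.   ]), array([-99.446, 113.262,  15.   ]), array([ -99.446, -193.936,   15.   ])]
base top (575, 207) [ 598.603 -117.409  116.398] [  12.19  -133.486  116.398]
base top (563, 305) [ 555.461 -115.801   93.461] [ -30.948 -135.213   93.461]
base top (230, 172) [614.189  41.091 118.156] [ 15.496  25.745 118.156]
base top (222, 270) [571.494  43.704  95.415] [-27.273  25.054  95.415]
bed (640, 300) [ -23.641 -177.177   72.43 ]
bed (650, 190) [  25.717 -172.849   98.674]
bed (115, 150) [24.697 79.15  98.132]
bed (105, 262) [-25.416  79.876  71.486]
cam in tool [82.284 -0.761 31.206] [[-0.903  0.429 -0.001]
 [ 0.429  0.903 -0.002]
 [-0.    -0.002 -1.   ]] psi -4.426550539659853
```

```bash
cat >> h.py <<'E'
PSI=np.radians(-4.4); F=frame(PSI); O=np.array([596.,17.,85.])
N=F@[-np.sin(a),0,np.cos(a)];U=F@[np.cos(a),0,np.sin(a)];Y=F@[0,1,0]
def goal(u,y,nh,rot=0.,back=0):
    """nh: height of the TCP along n above bed; rot about tool z from (x=-U,y=Y)"""
    G=R.from_matrix(np.column_stack([-U,Y,-N]))*R.from_rotvec([0,0,rot])
    p,r,s=tool();X=O+u*U+y*Y+nh*N
    print("target",X,"shift mm",r.inv().apply(X-p),"rotvec",(r.inv()*G).as_rotvec())
def where():
    p,r,s=tool();d=p-O;G=R.from_matrix(np.column_stack([-U,Y,-N]))
    print("t %.2f"%s["t"],"uyn",np.array([d@U,d@Y,d@N]),"rv",(G.inv()*r).as_rotvec(),"F(uyn)",np.array([s["contact_force"]@k for k in(U,Y,N)]),"Mz %.3f"%(s["torque"]@r.apply([0,0,1])),"w %.1f"%s["width"],"gf %.1f"%s["grip_force"],"j7 %.3f"%s["joints"][6])
E
python3 - <<'E'
from h import *
goal(0,-165,340); where(); print(tool()[2]["joints"])
E
```

```text
target [ 424.191 -135.268  385.202] shift mm [-441.178 -489.799   19.581] rotvec [-0.091 -0.483 -0.359]
t 0.15 uyn [-199.719  450.496  467.285] rv [0.091 0.483 0.359] F(uyn) [ 0.661 -0.202 -0.356] Mz -0.004 w 85.7 gf 0.0 j7 -0.027
[-1.169  0.312  0.014  1.513 -0.004  1.319 -0.027]
```

```bash
A='' ; python3 -m creep '[{"tx":-0.14,"ty":-0.155,"tz":0,"gripper":0},{"tx":-0.14,"ty":-0.155,"gripper":0},{"tx":-0.14,"ty":-0.155,"gripper":0},{"tx":-0.14,"ty":-0.155,"gripper":0},{"tx":-0.14,"ty":-0.155,"gripper":0}]'
python3 -m creep '[{"tx":-0.14,"ty":-0.155,"gripper":0},{"tx":-0.14,"ty":-0.155,"gripper":0},{"tx":-0.14,"ty":-0.155,"gripper":0},{"tx":-0.14,"ty":-0.155,"gripper":0},{"tx":-0.14,"ty":-0.155,"gripper":0}]'
python3 -m creep '[{"tx":-0.14,"ty":-0.155,"gripper":0},{"tx":-0.14,"ty":-0.155,"gripper":0},{"tx":-0.14,"ty":-0.155,"gripper":0},{"tx":-0.14,"ty":-0.155,"gripper":0},{"tx":-0.14,"ty":-0.155,"gripper":0}]'
python3 -c "
from h import *
where();goal(0,-165,340);print(tool()[2]['joints'])"
```

```text
t 0.15 uyn [-199.719  450.496  467.285] rv [0.091 0.483 0.359] F(uyn) [ 0.661 -0.202 -0.356] Mz -0.004 w 85.7 gf 0.0 j7 -0.027
target [ 424.191 -135.268  385.202] shift mm [-441.178 -489.799   19.581] rotvec [-0.091 -0.483 -0.359]
[-1.169  0.312  0.014  1.513 -0.004  1.319 -0.027]validation failed for argument at $[0]...
validation failed for argument at $[0]...
validation failed for argument at $[0]...
```

```bash
python3 -m creep '[{"tx":-0.14,"ty":-0.155,"tz":0.0,"ax":0.0,"ay":0.0,"az":0.0,"gripper":0.0},{"tx":-0.14,"ty":-0.155,"tz":0.0,"ax":0.0,"ay":0.0,"az":0.0,"gripper":0.0},{"tx":-0.14,"ty":-0.155,"tz":0.0,"ax":0.0,"ay":0.0,"az":0.0,"gripper":0.0},{"tx":-0.14,"ty":-0.155,"tz":0.0,"ax":0.0,"ay":0.0,"az":0.0,"gripper":0.0},{"tx":-0.14,"ty":-0.155,"tz":0.0,"ax":0.0,"ay":0.0,"az":0.0,"gripper":0.0}]'; python3 -c "
from h import *
where()"
```

```text
t: 0.57
eef_pos: [296.0, 295.1, 404.4]
eef_rot: [-0.0, 0.22, 0.976, -0.0]
contact_force: [1.5, -0.5, 0.6]
width: 25.6
grip_force: 0.0
t 0.57 uyn [-133.026  254.246  432.42 ] rv [0.09  0.483 0.359] F(uyn) [ 1.667 -0.39  -0.205] Mz -0.075 w 25.6 gf 0.0 j7 0.309
```

All keys are required in each row. Continuing.

```bash
python3 -m creep '[{"tx":-0.14,"ty":-0.155,"tz":0.0,"ax":0.0,"ay":0.0,"az":0.0,"gripper":0.0},{"tx":-0.14,"ty":-0.155,"tz":0.0,"ax":0.0,"ay":0.0,"az":0.0,"gripper":0.0},{"tx":-0.14,"ty":-0.155,"tz":0.0,"ax":0.0,"ay":0.0,"az":0.0,"gripper":0.0},{"tx":-0.14,"ty":-0.155,"tz":0.0,"ax":0.0,"ay":0.0,"az":0.0,"gripper":0.0},{"tx":-0.14,"ty":-0.155,"tz":0.0,"ax":0.0,"ay":0.0,"az":0.0,"gripper":0.0}]' >/dev/null
python3 -m creep '[{"tx":-0.14,"ty":-0.155,"tz":0.0,"ax":0.0,"ay":0.0,"az":0.0,"gripper":0.0},{"tx":-0.14,"ty":-0.155,"tz":0.0,"ax":0.0,"ay":0.0,"az":0.0,"gripper":0.0},{"tx":-0.14,"ty":-0.155,"tz":0.0,"ax":0.0,"ay":0.0,"az":0.0,"gripper":0.0},{"tx":-0.14,"ty":-0.155,"tz":0.0,"ax":0.0,"ay":0.0,"az":0.0,"gripper":0.0},{"tx":-0.14,"ty":-0.155,"tz":0.0,"ax":0.0,"ay":0.0,"az":0.0,"gripper":0.0}]'
python3 -c "
from h import *
where();goal(0,-165,340);print(tool()[2]['joints'])"
```

```text
t: 1.4
eef_pos: [415.1, -104.0, 404.9]
eef_rot: [0.0, 0.22, 0.976, 0.0]
contact_force: [1.5, 1.0, 0.2]
width: -0.2
grip_force: 0.0
t 1.40 uyn [  -0.877 -134.52   362.721] rv [0.089 0.482 0.359] F(uyn) [ 1.351  1.096 -0.538] Mz 0.038 w -0.2 gf 0.0 j7 1.382
target [ 424.191 -135.268  385.202] shift mm [-21.594 -24.378  19.633] rotvec [-0.089 -0.482 -0.359]
[-0.456  0.055  0.7    1.835 -0.038  1.264  1.382]
```

```bash
python3 -m creep '[{"tx":-0.022,"ty":-0.024,"tz":0.02,"ax":-0.089,"ay":-0.482,"az":-0.359,"gripper":0.0},{"tx":-0.022,"ty":-0.024,"tz":0.02,"ax":-0.089,"ay":-0.482,"az":-0.359,"gripper":0.0},{"tx":-0.022,"ty":-0.024,"tz":0.02,"ax":-0.089,"ay":-0.482,"az":-0.359,"gripper":0.0},{"tx":-0.022,"ty":-0.024,"tz":0.02,"ax":-0.089,"ay":-0.482,"az":-0.359,"gripper":0.0},{"tx":-0.022,"ty":-0.024,"tz":0.02,"ax":-0.089,"ay":-0.482,"az":-0.359,"gripper":0.0}]'
python3 - <<'E'
from h import *
where();goal(0,-165,230);print(tool()[2]['joints'])
im=cams.capture("wrist");cv2.imwrite("pics/w1.png",im[...,::-1])
E
```

```text
t: 1.82
eef_pos: [424.5, -133.3, 384.4]
eef_rot: [0.243, 0.036, 0.969, -0.01]
contact_force: [0.7, 0.9, 0.2]
width: -0.3
grip_force: 0.0
t 1.82 uyn [  -0.293 -162.978  339.198] rv [ 0.    -0.002 -0.002] F(uyn) [ 0.668  0.919 -0.104] Mz -0.020 w -0.3 gf 0.0 j7 1.809
target [ 475.681 -139.23   288.078] shift mm [ -0.023  -1.998 109.199] rotvec [-0.     0.002  0.002]
[-0.441 -0.102  0.71   2.061 -0.048  0.677  1.809]
```

View pics/w1.png

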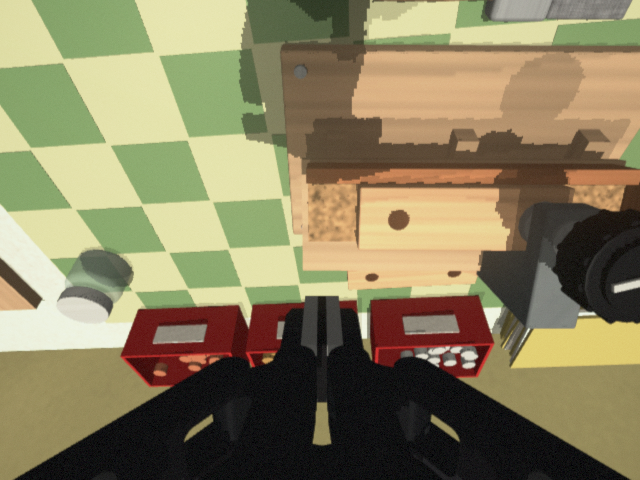

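The wrist view shows the base with its tail top edge at x≈358, rows 187–248, free cork from 305 to 357, and the knob at the right at (610,265). The closed fingertip is at (322,298).

```bash
python3 - <<'E'
from h import *
W=cam("wrist");h=N@O
def g(uv,k):
    X=onplane(W,uv,N,h+k)-O;return np.array([X@U,X@Y,X@N])
for uv,k in[((358,187),22),((358,248),22),((306,185),0),((304,240),0)]:print(uv,g(uv,k))
T=cam("top");C=lambda x,y:(280+x/4-.4,205+y/4-.4)
# two-view height check of tail corners
for wv,tv in[((358,187),(563,305)),((358,248),(575,207))]:
    X,e=tri([ray(W,wv),ray(T,C(*tv))]);X=X-O;print("tri",X@U,X@Y,X@N,e)
goal(0,-165,179)
E
```

```text
(358, 187) [ -26.23  -136.599   22.   ]
(358, 248) [  21.914 -135.087   22.   ]
(306, 185) [ -23.351 -175.946   -0.   ]
(304, 240) [  22.991 -178.135    0.   ]
tri -24.963872034746785 -136.4434314925976 16.722820963920434 [np.float64(0.40225766365808785), np.float64(0.4022576636580674)]
tri 24.141221634786483 -134.83523229930938 16.41820802947528 [np.float64(0.34944965109141257), np.float64(0.34944965109133297)]
target [ 499.554 -141.067  243.048] shift mm [ -0.91   -1.812 160.333] rotvec [0.001 0.004 0.002]
```

```bash
python3 -m creep '[{"tx":-0.001,"ty":-0.001,"tz":0.04,"ax":0.001,"ay":0.003,"az":0.002,"gripper":0.0},{"tx":-0.001,"ty":-0.001,"tz":0.08,"ax":0.001,"ay":0.003,"az":0.002,"gripper":0.0},{"tx":-0.001,"ty":-0.001,"tz":0.12,"ax":0.001,"ay":0.003,"az":0.002,"gripper":0.0},{"tx":-0.001,"ty":-0.001,"tz":0.145,"ax":0.001,"ay":0.003,"az":0.002,"gripper":0.0},{"tx":-0.001,"ty":-0.001,"tz":0.145,"ax":0.001,"ay":0.003,"az":0.002,"gripper":0.0}]' >/dev/null
python3 - <<'E'
from h import *
where();goal(0,-165,180)
im=cams.capture("wrist");im2=cams.capture("top")
cv2.imwrite("pics/w2.png",np.hstack([cv2.resize(im,(560,420))[:, 60:500],cv2.resize(im2[200:340,330:470],(360,420)) if 0 else cv2.resize(im2[190:330,340:460],(360,420))])[...,::-1])
E
```

```text
t 2.28 uyn [  -2.995 -162.116  187.908] rv [0.    0.02  0.002] F(uyn) [-0.913  0.724 -0.676] Mz 0.004 w -0.1 gf 0.0 j7 2.398
target [ 499.086 -141.031  243.931] shift mm [-3.157 -2.873  7.848] rotvec [-0.    -0.02  -0.002]
```

View pics/w2.png

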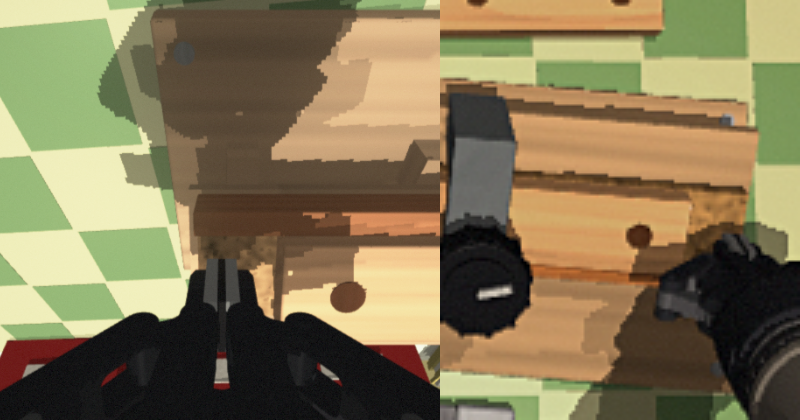

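The fingertip stands just over the cork, clear of the tail edge, which is at x≈278 in the left half. Next I lower it and start the push.

```bash
python3 -m creep '[{"tx":-0.003,"ty":0.0,"tz":0.004,"ax":0.0,"ay":-0.015,"az":0.0,"gripper":0.0},{"tx":-0.003,"ty":0.0,"tz":0.008,"ax":0.0,"ay":-0.015,"az":0.0,"gripper":0.0},{"tx":-0.003,"ty":0.0,"tz":0.008,"ax":0.0,"ay":-0.015,"az":0.0,"gripper":0.0},{"tx":-0.003,"ty":0.0,"tz":0.008,"ax":0.0,"ay":-0.015,"az":0.0,"gripper":0.0}]' >/dev/null
python3 -c "
from h import *
where();print(tool()[2]['joints'])"
python3 -m creep '[{"tx":0.0,"ty":0.005,"tz":0.0,"ax":0.0,"ay":0.0,"az":0.0,"gripper":0.0},{"tx":0.0,"ty":0.01,"tz":0.0,"ax":0.0,"ay":0.0,"az":0.0,"gripper":0.0},{"tx":0.0,"ty":0.015,"tz":0.0,"ax":0.0,"ay":0.0,"az":0.0,"gripper":0.0},{"tx":0.0,"ty":0.02,"tz":0.0,"ax":0.0,"ay":0.0,"az":0.0,"gripper":0.0},{"tx":0.0,"ty":0.025,"tz":0.0,"ax":0.0,"ay":0.0,"az":0.0,"gripper":0.0}]' >/dev/null
python3 -c "
from h import *
where();print(tool()[2]['joints'])"
```

```text
t 2.72 uyn [   4.821 -163.914  187.578] rv [ 0.001 -0.013  0.003] F(uyn) [-0.174  0.072 -0.33 ] Mz 0.011 w -0.2 gf 0.0 j7 2.439
[-0.258  0.301  0.632  2.077 -0.759  0.422  2.439]
t 3.13 uyn [   4.216 -138.685  186.46 ] rv [ 0.002 -0.011  0.003] F(uyn) [-0.919 -1.693  1.201] Mz -0.007 w -0.3 gf 1.1 j7 2.355
[-0.338  0.297  0.655  2.091 -0.722  0.399  2.355]
```

```bash
python3 -m creep '[{"tx":0.002,"ty":-0.003,"tz":0.0,"ax":0.0,"ay":0.01,"az":0.0,"gripper":0.0},{"tx":0.004,"ty":-0.003,"tz":0.006,"ax":0.0,"ay":0.01,"az":0.0,"gripper":0.0},{"tx":0.004,"ty":0.002,"tz":0.006,"ax":0.0,"ay":0.01,"az":0.0,"gripper":0.0},{"tx":0.004,"ty":0.007,"tz":0.006,"ax":0.0,"ay":0.01,"az":0.0,"gripper":0.0},{"tx":0.004,"ty":0.012,"tz":0.006,"ax":0.0,"ay":0.01,"az":0.0,"gripper":0.0}]' >/dev/null
python3 -c "
from h import *
where()"
python3 -m creep '[{"tx":0.0,"ty":0.005,"tz":0.0,"ax":0.0,"ay":0.0,"az":0.0,"gripper":0.0},{"tx":0.0,"ty":0.01,"tz":0.0,"ax":0.0,"ay":0.0,"az":0.0,"gripper":0.0},{"tx":0.0,"ty":0.014,"tz":0.0,"ax":0.0,"ay":0.0,"az":0.0,"gripper":0.0},{"tx":0.0,"ty":0.018,"tz":0.0,"ax":0.0,"ay":0.0,"az":0.0,"gripper":0.0}]' >/dev/null
python3 - <<'E'
from h import *
where()
im=cams.capture("wrist");im2=cams.capture("side")
cv2.imwrite("pics/w3.png",np.hstack([cv2.resize(im,(560,420))[:, 60:500],cv2.resize(im2[160:300,290:410],(360,420))])[...,::-1])
E
```

```text
t 3.55 uyn [  -0.028 -126.489  180.114] rv [0.002 0.    0.003] F(uyn) [ 0.613 -0.26  -0.073] Mz 0.056 w -0.1 gf 0.2 j7 2.329
t 3.88 uyn [   0.317 -108.227  180.211] rv [ 0.001 -0.001  0.002] F(uyn) [-0.241 -0.597  0.308] Mz -0.007 w 0.2 gf 0.3 j7 2.268
```

View pics/w3.png

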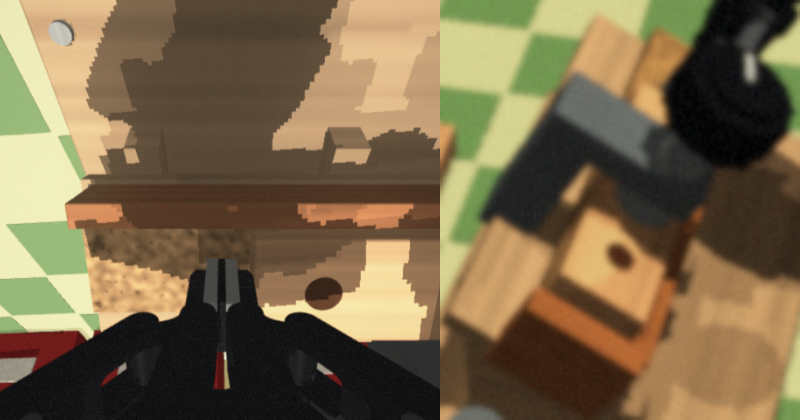

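The base's head is now out in front of the foot, a few cm from the stop. I push on gently, watching the force.

```bash
python3 -m creep '[{"tx":0.0,"ty":0.004,"tz":0.0,"ax":0.0,"ay":0.0,"az":0.0,"gripper":0.0},{"tx":0.0,"ty":0.007,"tz":0.0,"ax":0.0,"ay":0.0,"az":0.0,"gripper":0.0},{"tx":0.0,"ty":0.01,"tz":0.0,"ax":0.0,"ay":0.0,"az":0.0,"gripper":0.0}]' >/dev/null
python3 -c "
from h import *
where()"
python3 -m creep '[{"tx":0.0,"ty":0.002,"tz":0.0,"ax":0.0,"ay":0.0,"az":0.0,"gripper":0.0},{"tx":0.0,"ty":0.002,"tz":0.0,"ax":0.0,"ay":0.0,"az":0.0,"gripper":0.0}]' >/dev/null
python3 -c "
from h import *
where()"
python3 -m creep '[{"tx":0.0,"ty":0.002,"tz":0.0,"ax":0.0,"ay":0.0,"az":0.0,"gripper":0.0},{"tx":0.0,"ty":0.002,"tz":0.0,"ax":0.0,"ay":0.0,"az":0.0,"gripper":0.0}]' >/dev/null
python3 -c "
from h import *
where()"
```

```text
t 4.23 uyn [  0.377 -99.139 180.244] rv [ 0.002 -0.001  0.003] F(uyn) [-0.417 -1.711  1.474] Mz -0.082 w -0.1 gf 0.7 j7 2.235
t 4.40 uyn [  0.334 -96.436 180.112] rv [ 0.001 -0.001  0.002] F(uyn) [0.841 0.064 1.156] Mz 0.011 w 0.1 gf 0.0 j7 2.228
t 4.57 uyn [  0.302 -94.566 180.089] rv [ 0.001 -0.001  0.002] F(uyn) [-0.282 -0.723  0.05 ] Mz -0.010 w 0.3 gf 0.1 j7 2.221
```

```bash
python3 -m creep '[{"tx":0.0,"ty":0.0015,"tz":0.0,"ax":0.0,"ay":0.0,"az":0.0,"gripper":0.0},{"tx":0.0,"ty":0.0015,"tz":0.0,"ax":0.0,"ay":0.0,"az":0.0,"gripper":0.0}]' >/dev/null
python3 -c "
from h import *
where()"
python3 -m creep '[{"tx":0.0,"ty":0.0015,"tz":0.0,"ax":0.0,"ay":0.0,"az":0.0,"gripper":0.0},{"tx":0.0,"ty":0.0015,"tz":0.0,"ax":0.0,"ay":0.0,"az":0.0,"gripper":0.0}]' >/dev/null
python3 -c "
from h import *
where()"
python3 -m creep '[{"tx":0.0,"ty":0.0015,"tz":0.0,"ax":0.0,"ay":0.0,"az":0.0,"gripper":0.0},{"tx":0.0,"ty":0.0015,"tz":0.0,"ax":0.0,"ay":0.0,"az":0.0,"gripper":0.0}]' >/dev/null
python3 -c "
from h import *
where()"
```

```text
t 4.73 uyn [  0.291 -93.52  180.107] rv [ 0.002 -0.001  0.003] F(uyn) [ 0.073 -0.938 -0.574] Mz 0.032 w 0.2 gf 0.6 j7 2.216
t 4.90 uyn [  0.238 -93.106 180.146] rv [ 0.004 -0.001  0.004] F(uyn) [ 0.121 -4.576 -0.362] Mz -0.016 w -0.0 gf 2.0 j7 2.211
t 5.07 uyn [  0.147 -92.727 180.19 ] rv [ 0.006 -0.002  0.005] F(uyn) [-0.835 -5.895  0.162] Mz 0.021 w 0.1 gf 3.1 j7 2.206
```

```bash
python3 -m creep '[{"tx":0.0,"ty":0.002,"tz":0.0,"ax":0.0,"ay":0.0,"az":0.0,"gripper":0.0},{"tx":0.0,"ty":0.004,"tz":0.0,"ax":0.0,"ay":0.0,"az":0.0,"gripper":0.0},{"tx":0.0,"ty":0.004,"tz":0.0,"ax":0.0,"ay":0.0,"az":0.0,"gripper":0.0}]' >/dev/null
python3 -c "
from h import *
where()"
python3 -m creep '[{"tx":0.0,"ty":-0.006,"tz":0.0,"ax":0.0,"ay":0.0,"az":0.0,"gripper":0.0},{"tx":0.0,"ty":-0.015,"tz":0.0,"ax":0.0,"ay":0.0,"az":0.0,"gripper":0.0},{"tx":0.0,"ty":-0.025,"tz":0.0,"ax":0.0,"ay":0.0,"az":0.0,"gripper":0.0},{"tx":0.0,"ty":-0.03,"tz":-0.03,"ax":0.0,"ay":0.0,"az":0.0,"gripper":0.0},{"tx":0.0,"ty":-0.03,"tz":-0.07,"ax":0.0,"ay":0.0,"az":0.0,"gripper":0.0}]' >/dev/null
python3 - <<'E'
from h import *
where()
im=cams.capture("top");im2=cams.capture("side")
cv2.imwrite("pics/w4.png",np.hstack([cv2.resize(im[220:310,290:380],(400,400),interpolation=2),cv2.resize(im2[190:310,290:410],(400,400),interpolation=2)])[...,::-1])
E
```

```text
t 5.32 uyn [  0.062 -91.682 180.344] rv [ 0.011 -0.003  0.007] F(uyn) [ -1.933 -11.277  -0.659] Mz -0.002 w -0.1 gf 5.7 j7 2.192
t 5.73 uyn [  -0.869 -116.527  245.109] rv [0.004 0.005 0.003] F(uyn) [1.387 0.99  1.8  ] Mz -0.020 w -0.2 gf 0.0 j7 2.019
```

View pics/w4.png

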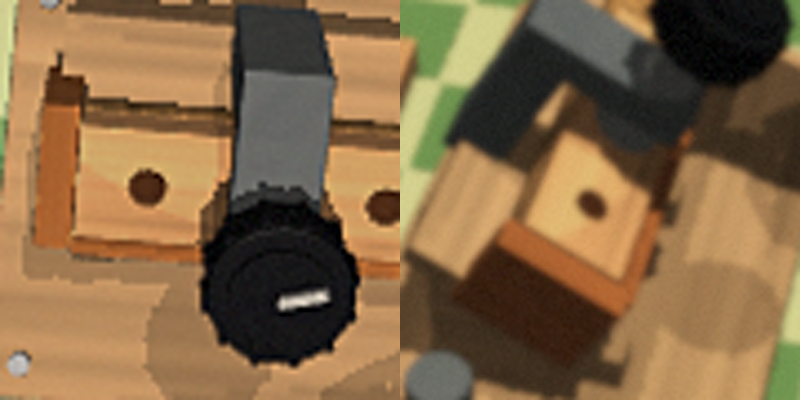

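The base sits flush against the stop with no gap in either view: top crop at x≈75, side crop along (510,225)–(630,285). Now to the knob.

```bash
python3 -m creep '[{"tx":0.0,"ty":0.0,"tz":-0.04,"ax":0.0,"ay":0.0,"az":0.0,"gripper":1.0},{"tx":0.0,"ty":0.0,"tz":-0.08,"ax":0.0,"ay":0.0,"az":0.0,"gripper":1.0},{"tx":0.0,"ty":0.03,"tz":-0.1,"ax":0.0,"ay":0.0,"az":0.0,"gripper":1.0},{"tx":0.0,"ty":0.07,"tz":-0.1,"ax":0.0,"ay":0.0,"az":0.0,"gripper":1.0},{"tx":0.0,"ty":0.11,"tz":-0.1,"ax":0.0,"ay":0.0,"az":0.0,"gripper":1.0}]' >/dev/null
python3 -m creep '[{"tx":0.0,"ty":0.01,"tz":0.0,"ax":0.0,"ay":0.0,"az":0.0,"gripper":1.0},{"tx":0.0,"ty":0.01,"tz":0.0,"ax":0.0,"ay":0.0,"az":0.0,"gripper":1.0},{"tx":0.0,"ty":0.01,"tz":0.0,"ax":0.0,"ay":0.0,"az":0.0,"gripper":1.0}]' >/dev/null
python3 - <<'E'
from h import *
where();print(tool()[2]['joints'])
W=cam("wrist");im=cams.capture("wrist");cv2.imwrite("pics/w5.png",im[...,::-1])
T=cam("top");S=cam("side")
d=tri([ray(T,(352,282.74)),ray(S,(384.85,196.08))])[0]-O;print("knob blob uyn",d@U,d@Y,d@N)
# expected pixel of knob top, tool axis point
for nh in(124,109):print(nh,proj(W,O+nh*N))
E
```

```text
t 6.50 uyn [ -0.013 -12.607 342.878] rv [ 0.     0.    -0.001] F(uyn) [-0.161 -0.596  0.1  ] Mz -0.026 w 85.0 gf 0.0 j7 1.152
[-0.831 -0.135  0.653  2.077  0.298  0.714  1.152]
knob blob uyn -0.3698879414402228 -0.29849488793910023 107.63742764734562
124 [346.779 272.915]
109 [345.16  262.095]
```

View pics/w5.png

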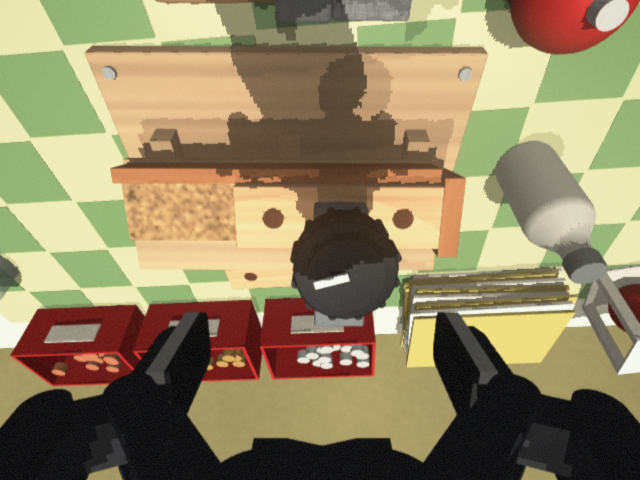

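The knob top centre is at (348,271), against the predicted (347,273), so the axis estimate is good. The blob height of 108 mm agrees with the 106–112 mm given. I move over the axis and down, then grip.

```bash
python3 -m creep '[{"tx":0.0,"ty":0.013,"tz":0.0,"ax":0.0,"ay":0.0,"az":0.0,"gripper":1.0},{"tx":0.0,"ty":0.013,"tz":0.015,"ax":0.0,"ay":0.0,"az":0.0,"gripper":1.0},{"tx":0.0,"ty":0.013,"tz":0.04,"ax":0.0,"ay":0.0,"az":0.0,"gripper":1.0},{"tx":0.0,"ty":0.013,"tz":0.04,"ax":0.0,"ay":0.0,"az":0.0,"gripper":1.0}]' >/dev/null
python3 -c "
from h import *
where();goal(0,0.5,258)"
```

```text
t 6.88 uyn [ -1.541  -2.568 300.038] rv [0.007 0.005 0.003] F(uyn) [-0.614 -0.657 -0.03 ] Mz 0.003 w 85.5 gf 0.0 j7 1.207
target [475.272  26.791 312.8  ] shift mm [-1.76   3.359 42.007] rotvec [-0.007 -0.005 -0.003]
```

```bash
python3 -m creep '[{"tx":-0.0015,"ty":0.003,"tz":0.015,"ax":-0.006,"ay":-0.004,"az":-0.002,"gripper":1.0},{"tx":-0.0015,"ty":0.003,"tz":0.03,"ax":-0.006,"ay":-0.004,"az":-0.002,"gripper":1.0},{"tx":-0.0015,"ty":0.003,"tz":0.042,"ax":-0.006,"ay":-0.004,"az":-0.002,"gripper":1.0},{"tx":-0.0015,"ty":0.003,"tz":0.042,"ax":-0.006,"ay":-0.004,"az":-0.002,"gripper":1.0},{"tx":-0.0015,"ty":0.003,"tz":0.042,"ax":-0.006,"ay":-0.004,"az":-0.002,"gripper":1.0}]' >/dev/null
python3 - <<'E'
from h import *
where();goal(0,0.5,258)
im=cams.capture("wrist");cv2.imwrite("pics/w6.png",im[...,::-1])
E
```

```text
t 7.30 uyn [  1.874   0.972 260.86 ] rv [-0.003 -0.004  0.001] F(uyn) [0.091 0.214 1.314] Mz 0.004 w 85.4 gf 0.0 j7 1.359
target [475.272  26.791 312.8  ] shift mm [ 1.884 -0.481  2.852] rotvec [ 0.003  0.004 -0.001]
```

View pics/w6.png

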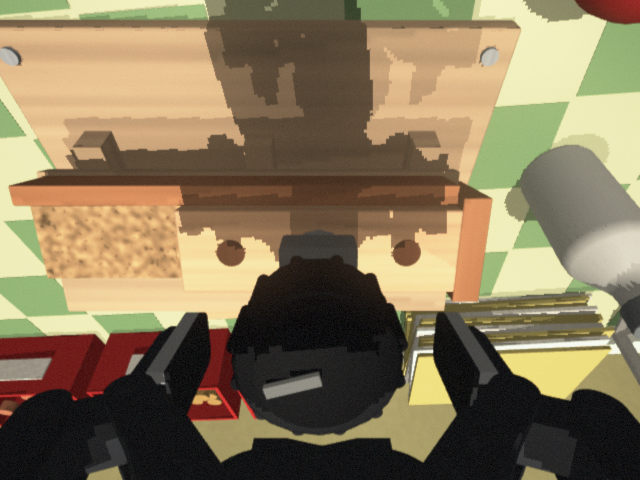

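```bash
python3 - <<'E'
from h import *
W=cam("wrist")
for u,y,n in[(0,0,122),(0,0.5,122),(3,0,122),(0,-1,122),(0,28,122),(0,0,128)]:print(u,y,n,proj(W,O+u*U+y*Y+n*N))
im=cv2.imread("pics/w6.png");m=(im.max(2)<60).astype(np.uint8)
for r in(330,345,360,375,390):
    x=np.where(m[r,215:425])[0]+215;print(r,x.min(),x.max())
c=np.where(m[250:,318])[0]+250;print(c.min(),c.max())
E
```

```text
0 0 122 [317.694 362.179]
0 0.5 122 [319.219 362.174]
3 0 122 [317.741 369.844]
0 -1 122 [314.644 362.191]
0 28 122 [403.062 361.862]
0 0 128 [317.579 374.137]
330 233 402
345 226 407
360 231 402
375 232 402
390 240 394
258 479
```

The knob sits at (318,362), matching the predicted axis. I make a fine correction and close.

```bash
python3 -m creep '[{"tx":0.002,"ty":-0.001,"tz":0.003,"ax":0.003,"ay":0.004,"az":0.0,"gripper":1.0},{"tx":0.002,"ty":-0.001,"tz":0.003,"ax":0.003,"ay":0.004,"az":0.0,"gripper":1.0},{"tx":0.002,"ty":-0.001,"tz":0.003,"ax":0.003,"ay":0.004,"az":0.0,"gripper":1.0}]' >/dev/null
python3 -c "
from h import *
where()"
python3 -m creep '[{"tx":0.0,"ty":0.0,"tz":0.0,"ax":0.0,"ay":0.0,"az":0.0,"gripper":0.0},{"tx":0.0,"ty":0.0,"tz":0.0,"ax":0.0,"ay":0.0,"az":0.0,"gripper":0.0},{"tx":0.0,"ty":0.0,"tz":0.0,"ax":0.0,"ay":0.0,"az":0.0,"gripper":0.0},{"tx":0.0,"ty":0.0,"tz":0.0,"ax":0.0,"ay":0.0,"az":0.0,"gripper":0.0},{"tx":0.0,"ty":0.0,"tz":0.0,"ax":0.0,"ay":0.0,"az":0.0,"gripper":0.0}]' >/dev/null
python3 -c "
from h import *
where();print(tool()[2]['joints'])"
```

```text
t 7.60 uyn [  0.22    1.03  258.345] rv [-0.002 -0.002 -0.   ] F(uyn) [0.158 0.431 1.003] Mz -0.054 w 85.5 gf 0.0 j7 1.366
t 8.02 uyn [  0.464   0.136 258.485] rv [-0.001 -0.001  0.   ] F(uyn) [-0.514 -2.566  8.959] Mz -0.165 w 54.9 gf 61.3 j7 1.367
[-0.8    0.096  0.72   2.107  0.038  0.479  1.367]
```

Gripped. First a small turn to check the sign and torque.

```bash
python3 -m creep '[{"tx":0.0,"ty":0.0,"tz":0.0002,"ax":0.0,"ay":0.0,"az":0.05,"gripper":0.0},{"tx":0.0,"ty":0.0,"tz":0.0004,"ax":0.0,"ay":0.0,"az":0.1,"gripper":0.0}]' >/dev/null
python3 -c "
from h import *
where()"
python3 -m creep '[{"tx":0.0,"ty":0.0,"tz":0.0002,"ax":0.0,"ay":0.0,"az":0.05,"gripper":0.0},{"tx":0.0,"ty":0.0,"tz":0.0004,"ax":0.0,"ay":0.0,"az":0.1,"gripper":0.0}]' >/dev/null
python3 -c "
from h import *
where()"
```

```text
t 8.18 uyn [  0.487   0.168 258.086] rv [-0.001 -0.001  0.102] F(uyn) [-1.202 -3.62   9.56 ] Mz -0.275 w 54.8 gf 61.3 j7 1.271
t 8.35 uyn [  0.509   0.197 257.69 ] rv [-0.001 -0.001  0.202] F(uyn) [-1.431 -2.744  8.273] Mz -0.281 w 55.0 gf 61.2 j7 1.178
```

```bash
python3 -m creep '[{"tx":0.0,"ty":0.0,"tz":0.0004,"ax":0.0,"ay":0.0,"az":0.1,"gripper":0.0},{"tx":0.0,"ty":0.0,"tz":0.0008,"ax":0.0,"ay":0.0,"az":0.2,"gripper":0.0},{"tx":0.0,"ty":0.0,"tz":0.0012,"ax":0.0,"ay":0.0,"az":0.3,"gripper":0.0},{"tx":0.0,"ty":0.0,"tz":0.0016,"ax":0.0,"ay":0.0,"az":0.4,"gripper":0.0},{"tx":0.0,"ty":0.0,"tz":0.002,"ax":0.0,"ay":0.0,"az":0.5,"gripper":0.0}]' >/dev/null
python3 -c "
from h import *
where()"
python3 -m creep '[{"tx":0.0,"ty":0.0,"tz":0.0002,"ax":0.0,"ay":0.0,"az":0.05,"gripper":0.0},{"tx":0.0,"ty":0.0,"tz":0.0004,"ax":0.0,"ay":0.0,"az":0.1,"gripper":0.0}]' >/dev/null
python3 -c "
from h import *
where()"
python3 -m creep '[{"tx":0.0,"ty":0.0,"tz":0.0002,"ax":0.0,"ay":0.0,"az":0.05,"gripper":0.0},{"tx":0.0,"ty":0.0,"tz":0.0004,"ax":0.0,"ay":0.0,"az":0.1,"gripper":0.0}]' >/dev/null
python3 -c "
from h import *
where()"
python3 -m creep '[{"tx":0.0,"ty":0.0,"tz":0.0002,"ax":0.0,"ay":0.0,"az":0.05,"gripper":0.0},{"tx":0.0,"ty":0.0,"tz":0.0004,"ax":0.0,"ay":0.0,"az":0.1,"gripper":0.0}]' >/dev/null
python3 -c "
from h import *
where()"
```

```text
t 8.77 uyn [  0.606   0.173 255.668] rv [-0.002 -0.001  0.704] F(uyn) [-2.52  -3.26   9.723] Mz -0.285 w 55.0 gf 61.2 j7 0.713
t 8.93 uyn [  0.625   0.209 255.277] rv [-0.002 -0.001  0.802] F(uyn) [-1.829 -3.329  9.146] Mz -0.298 w 54.8 gf 61.3 j7 0.624
t 9.10 uyn [  0.651   0.178 254.862] rv [-0.002 -0.001  0.902] F(uyn) [-2.387 -2.502 10.217] Mz -0.211 w 54.8 gf 61.3 j7 0.534
t 9.27 uyn [  0.699   0.174 254.472] rv [-0.002 -0.001  1.002] F(uyn) [-1.502 -3.523  8.739] Mz -0.302 w 55.1 gf 61.3 j7 0.444
```

```bash
python3 -m creep '[{"tx":0.0,"ty":0.0,"tz":0.0002,"ax":0.0,"ay":0.0,"az":0.05,"gripper":0.0},{"tx":0.0,"ty":0.0,"tz":0.0004,"ax":0.0,"ay":0.0,"az":0.1,"gripper":0.0}]' >/dev/null
python3 -c "
from h import *
where()"
python3 -m creep '[{"tx":0.0,"ty":0.0,"tz":0.0002,"ax":0.0,"ay":0.0,"az":0.05,"gripper":0.0},{"tx":0.0,"ty":0.0,"tz":0.0004,"ax":0.0,"ay":0.0,"az":0.1,"gripper":0.0}]' >/dev/null
python3 -c "
from h import *
where()"
python3 -m creep '[{"tx":0.0,"ty":0.0,"tz":0.0002,"ax":0.0,"ay":0.0,"az":0.05,"gripper":0.0},{"tx":0.0,"ty":0.0,"tz":0.0004,"ax":0.0,"ay":0.0,"az":0.1,"gripper":0.0}]' >/dev/null
python3 -c "
from h import *
where()"
python3 -m creep '[{"tx":0.0,"ty":0.0,"tz":0.0002,"ax":0.0,"ay":0.0,"az":0.05,"gripper":0.0},{"tx":0.0,"ty":0.0,"tz":0.0004,"ax":0.0,"ay":0.0,"az":0.1,"gripper":0.0}]' >/dev/null
python3 -c "
from h import *
where()"
```

```text
t 9.43 uyn [  0.715   0.158 254.064] rv [-0.002 -0.001  1.102] F(uyn) [-1.408 -2.767  9.837] Mz -0.296 w 55.0 gf 61.3 j7 0.355
t 9.60 uyn [  0.764   0.143 253.671] rv [-0.002 -0.001  1.202] F(uyn) [-1.758 -2.548 10.562] Mz -0.279 w 54.9 gf 61.3 j7 0.267
t 9.77 uyn [  0.775   0.142 253.268] rv [-0.002 -0.001  1.302] F(uyn) [-1.316 -2.269 10.116] Mz -0.266 w 54.7 gf 61.3 j7 0.180
t 9.93 uyn [  0.786   0.094 252.854] rv [-0.002 -0.001  1.402] F(uyn) [-2.048 -2.815  9.448] Mz -0.264 w 55.2 gf 61.3 j7 0.093
```

```bash
python3 -m creep '[{"tx":0.0,"ty":0.0,"tz":0.0002,"ax":0.0,"ay":0.0,"az":0.05,"gripper":0.0},{"tx":0.0,"ty":0.0,"tz":0.0004,"ax":0.0,"ay":0.0,"az":0.1,"gripper":0.0}]' >/dev/null
python3 -c "
from h import *
where()"
python3 -m creep '[{"tx":0.0,"ty":0.0,"tz":0.0002,"ax":0.0,"ay":0.0,"az":0.05,"gripper":0.0},{"tx":0.0,"ty":0.0,"tz":0.0004,"ax":0.0,"ay":0.0,"az":0.1,"gripper":0.0}]' >/dev/null
python3 -c "
from h import *
where()"
python3 -m creep '[{"tx":0.0,"ty":0.0,"tz":0.0002,"ax":0.0,"ay":0.0,"az":0.05,"gripper":0.0},{"tx":0.0,"ty":0.0,"tz":0.0004,"ax":0.0,"ay":0.0,"az":0.1,"gripper":0.0}]' >/dev/null
python3 -c "
from h import *
where()"
python3 -m creep '[{"tx":0.0,"ty":0.0,"tz":0.0002,"ax":0.0,"ay":0.0,"az":0.05,"gripper":0.0},{"tx":0.0,"ty":0.0,"tz":0.0004,"ax":0.0,"ay":0.0,"az":0.1,"gripper":0.0}]' >/dev/null
python3 -c "
from h import *
where()"
```

```text
t 10.10 uyn [  0.839   0.072 252.467] rv [-0.002 -0.001  1.502] F(uyn) [-1.749 -1.73  11.317] Mz -0.254 w 55.0 gf 61.3 j7 0.008
t 10.27 uyn [  0.865   0.062 252.063] rv [-0.003 -0.001  1.602] F(uyn) [-2.168 -2.928 11.117] Mz -0.246 w 55.1 gf 61.3 j7 -0.076
t 10.43 uyn [  0.853   0.028 251.684] rv [-0.003 -0.001  1.702] F(uyn) [-2.796 -2.327 15.61 ] Mz -0.308 w 55.1 gf 61.8 j7 -0.159
t 10.60 uyn [  0.933  -0.019 251.385] rv [-0.003 -0.001  1.801] F(uyn) [-3.699 -3.611 15.317] Mz -0.404 w 54.5 gf 62.0 j7 -0.240
```

The bite shows up between 1.65 and 1.8: the axial force stepped up and the torque went to 0.40. I continue and confirm.

```bash
python3 -m creep '[{"tx":0.0,"ty":0.0,"tz":0.0002,"ax":0.0,"ay":0.0,"az":0.05,"gripper":0.0},{"tx":0.0,"ty":0.0,"tz":0.0004,"ax":0.0,"ay":0.0,"az":0.1,"gripper":0.0}]' >/dev/null
python3 -c "
from h import *
where()"
python3 -m creep '[{"tx":0.0,"ty":0.0,"tz":0.0002,"ax":0.0,"ay":0.0,"az":0.05,"gripper":0.0},{"tx":0.0,"ty":0.0,"tz":0.0004,"ax":0.0,"ay":0.0,"az":0.1,"gripper":0.0}]' >/dev/null
python3 -c "
from h import *
where()"
python3 -m creep '[{"tx":0.0,"ty":0.0,"tz":0.0002,"ax":0.0,"ay":0.0,"az":0.05,"gripper":0.0},{"tx":0.0,"ty":0.0,"tz":0.0004,"ax":0.0,"ay":0.0,"az":0.1,"gripper":0.0}]' >/dev/null
python3 - <<'E'
from h import *
where();W=cam("wrist")
p,r,s=tool()
im=cams.capture("wrist");cv2.imwrite("pics/w7.png",im[...,::-1])
def mark(f,cent,rad):
    im=cv2.imread(f);g=im.min(2).astype(int);m=((im.min(2)>70)&(np.ptp(im.astype(int),axis=2)<40)).astype(np.uint8);k=np.zeros_like(m);cv2.circle(k,cent,rad,1,-1)
    m=m*k;n,l,st,c=cv2.connectedComponentsWithStats(m);print(f,[(tuple(c[i].round(1)),st[i,4],round(np.degrees(cv2.fitLine(np.argwhere(l==i)[:,::-1].astype(np.float32),2,0,.01,.01)[1,0]*0+np.arctan2(*cv2.fitLine(np.argwhere(l==i)[:,::-1].astype(np.float32),2,0,.01,.01)[1::-1,0])),1)) for i in range(1,n) if st[i,4]>40])
mark("pics/w6.png",(318,362),75);mark("pics/w7.png",(318,362),75)
E
```

```text
t 10.77 uyn [  0.959  -0.063 250.996] rv [-0.003 -0.001  1.901] F(uyn) [-3.635 -3.429 15.984] Mz -0.355 w 54.9 gf 62.0 j7 -0.321
t 10.93 uyn [  0.966  -0.095 250.599] rv [-0.003 -0.     2.001] F(uyn) [-3.449 -4.18  16.731] Mz -0.392 w 54.7 gf 62.1 j7 -0.399
t 11.10 uyn [  1.01   -0.12  250.213] rv [-0.003 -0.     2.101] F(uyn) [-3.516 -2.623 17.868] Mz -0.400 w 54.5 gf 62.2 j7 -0.477
pics/w6.png [((np.float64(292.0), np.float64(385.7)), np.int32(865), np.float32(-13.4))]
pics/w7.png [((np.float64(294.9), np.float64(396.1)), np.int32(790), np.float32(-13.0))]
```

View pics/w7.png

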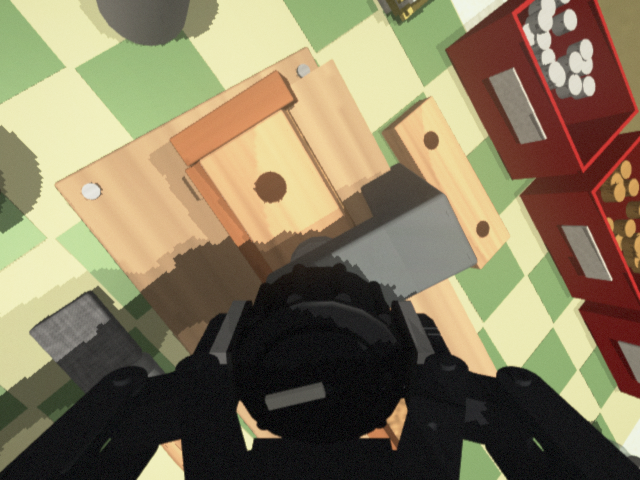

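The mark kept its angle to the fingers (−13.4° → −13.0°), so there was no slip. The bite was at about 1.65 rad, so the target is about 2.45; 0.35 rad more.

```bash
python3 -m creep '[{"tx":0.0,"ty":0.0,"tz":0.0004,"ax":0.0,"ay":0.0,"az":0.1,"gripper":0.0},{"tx":0.0,"ty":0.0,"tz":0.0008,"ax":0.0,"ay":0.0,"az":0.2,"gripper":0.0},{"tx":0.0,"ty":0.0,"tz":0.0012,"ax":0.0,"ay":0.0,"az":0.3,"gripper":0.0},{"tx":0.0,"ty":0.0,"tz":0.0014,"ax":0.0,"ay":0.0,"az":0.35,"gripper":0.0},{"tx":0.0,"ty":0.0,"tz":0.0014,"ax":0.0,"ay":0.0,"az":0.35,"gripper":0.0}]' >/dev/null
python3 - <<'E'
from h import *
where()
im=cams.capture("wrist");cv2.imwrite("pics/w8.png",im[...,::-1])
im=cv2.imread("pics/w8.png");m=((im.min(2)>60)&(np.ptp(im.astype(int),axis=2)<40)).astype(np.uint8);k=np.zeros_like(m);cv2.circle(k,(318,370),70,1,-1)
n,l,st,c=cv2.connectedComponentsWithStats(m*k)
for i in range(1,n):
    if st[i,4]>100:
        v=cv2.fitLine(np.argwhere(l==i)[:,::-1].astype(np.float32),2,0,.01,.01)[:,0];print(c[i],st[i,4],np.degrees(np.arctan2(v[1],v[0])))
E
```

```text
t 11.57 uyn [  1.02   -0.22  248.808] rv [-0.002 -0.     2.452] F(uyn) [-4.629 -2.581 19.799] Mz 0.111 w 54.7 gf 62.4 j7 -0.741
[294.907 396.016] 882 -13.002724
```

The knob is at 2.45 rad with no slip. Now I release and withdraw.

```bash
python3 -m creep '[{"tx":0.0,"ty":0.0,"tz":0.0,"ax":0.0,"ay":0.0,"az":0.0,"gripper":1.0},{"tx":0.0,"ty":0.0,"tz":0.0,"ax":0.0,"ay":0.0,"az":0.0,"gripper":1.0},{"tx":0.0,"ty":0.0,"tz":0.0,"ax":0.0,"ay":0.0,"az":0.0,"gripper":1.0},{"tx":0.0,"ty":0.0,"tz":0.0,"ax":0.0,"ay":0.0,"az":0.0,"gripper":1.0},{"tx":0.0,"ty":0.0,"tz":0.0,"ax":0.0,"ay":0.0,"az":0.0,"gripper":1.0}]' >/dev/null
python3 -c "
from h import *
where()"
python3 -m creep '[{"tx":0.0,"ty":0.0,"tz":-0.01,"ax":0.0,"ay":0.0,"az":0.0,"gripper":1.0},{"tx":0.0,"ty":0.0,"tz":-0.03,"ax":0.0,"ay":0.0,"az":0.0,"gripper":1.0},{"tx":0.0,"ty":0.0,"tz":-0.06,"ax":0.0,"ay":0.0,"az":0.0,"gripper":1.0},{"tx":0.0,"ty":0.0,"tz":-0.1,"ax":0.0,"ay":0.0,"az":0.0,"gripper":1.0},{"tx":0.0,"ty":0.0,"tz":-0.12,"ax":0.0,"ay":0.0,"az":0.0,"gripper":1.0}]' >/dev/null
python3 -m creep '[{"tx":0.0,"ty":0.0,"tz":-0.03,"ax":0.0,"ay":0.0,"az":0.0,"gripper":1.0},{"tx":0.0,"ty":0.0,"tz":-0.03,"ax":0.0,"ay":0.0,"az":0.0,"gripper":1.0},{"tx":0.0,"ty":0.0,"tz":-0.03,"ax":0.0,"ay":0.0,"az":0.0,"gripper":1.0}]' >/dev/null
python3 - <<'E'
from h import *
where()
im=cams.capture("top");im2=cams.capture("side")
cv2.imwrite("pics/w9.png",np.hstack([cv2.resize(im[200:340,280:460],(450,350)),cv2.resize(im2[150:320,270:440],(350,350))])[...,::-1])
E
```

```text
t 12.03 uyn [  0.091   1.387 248.061] rv [-0.002  0.002  2.449] F(uyn) [0.265 0.035 0.401] Mz -0.001 w 85.6 gf 0.0 j7 -0.740
t 12.70 uyn [ -3.183   5.707 364.464] rv [0.009 0.021 2.444] F(uyn) [-0.003  0.903 -1.217] Mz 0.025 w 85.3 gf 0.0 j7 -1.537
```

View pics/w9.png

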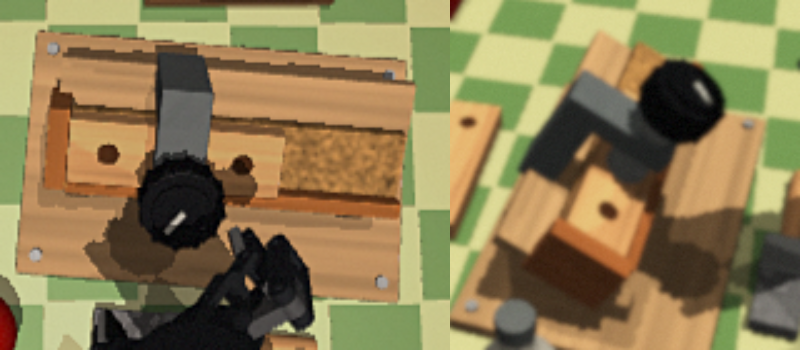

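The top and side views show the base still flush on the stop, the mark turned, and the gripper clear of everything. I hand in the job.

```bash
python3 -c "
from plant import finish_job
print(finish_job())"
```

```text
the job is handed in; nothing more can be done
None
```

The base is home against the stop, the knob was turned about 46 degrees past the bite (felt at about 1.65 rad of turning) and released, the things around the jig were not touched, and the job was handed in at about 12.8 s.

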